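# Lock the board test jig and key in its test sequence

## Robot

A 6-joint arm with a two-finger parallel gripper is mounted at the origin on the work surface. World frame = base frame: x ahead of the robot, y to its left, z up, the work surface at z = 0. Lengths are in m, angles in rad, forces in N, time in s.
With the tool pointing down it reaches from about 0.3 to 0.775 m from the base axis. Payload 14.6 kg.
Tool frame: the origin (TCP) lies midway between the tips of the shut fingers; the grasp point (between the pads) lies 19 mm behind it (ctrl.pinch_z is the z of the grasp point in the tool frame, in m); z points along the fingers, y is the line along which they close (so a half turn about z gives the same grasp; the last joint's range is limited). The gripper opens to 94 mm and grips with 3 to 60 N. Pads are 16 mm wide; open, the fingers measure 119 mm over their backs; the gripper's body (75 mm by 177 mm) begins 78 mm behind the grasp point.
Start: joints at [1.126, 0.3, 1.521, -0, 1.321, -0.067], TCP at [0.203, 0.511, 0.205] pointing down, gripper open.
Joint ranges: [-3.03, 3.03], [-0.79, 2.21], [0.23, 2.52], [-1.04, 4.18], [0, 3.07], [-2.55, 2.55]. Speed limits (rad/s): [2.22, 2.22, 2.57, 3.14, 3.14, 3.14].

## Interface

Orientations are given as [roll, pitch, yaw] about the fixed x, y, z axes, in that order (R = Rz(yaw) Ry(pitch) Rx(roll)).
In Python, from station import ctrl, camera, ticket gives the robot as it stands. The module is installed in compiled form; this text tells all that it offers.
- The arm moves only by the shell command python3 -m inch 'ROWS' [FORCE]. ROWS is text: rows parted by semicolons, each of 7 numbers parted by spaces: the opening, from -1 (shut) to 1 (fully open), then the shift along the tool's x, y, z in units of 0.03 m (1.0 is 0.03 m), then the turn, a rotation vector about the tool's x, y, z in units of 10 degrees (1.0 is 10 degrees). In form: grip dx dy dz rx ry rz; .... A call has 1 to 10 rows; each row shifts and turns the commanded pose from where the row before left it, along the tool's axes as they then stand; what a row does not reach is not made up. A row lasts 1/8 s, in which the tool goes at most 62.5 mm and 10.7 degrees, less where a joint would pass 70% of its speed; a pose out of reach is approached as far as the arm can. A call with a number of a shift or a turn outside -1 to 1 is refused whole. A call with a gripper value outside its range is refused whole. The fingers move at their own pace and stop on an object; FORCE is the grip in N (left out, the last holds). Time passes only in rows, so rows that do not move let the fingers close. It gives the time, the measured TCP pose, the force, the opening and the grip force at its end, in the units of the state.
- ctrl.get_obs(): the state, without advancing time (a new reading comes with each control period).
- camera(name): name is "side" or "top"; returns a dict with "img" (480x640x3 uint8, blue, green, red), "range_z" (480x640 float32, m along the optical axis (not along the pixel's ray), 0 where there is no reading), "intrinsics" (3x3 intrinsics, pixels), "view" (4x4, takes a point from world to camera coordinates). Camera axes: x right, y down, z forward; pixel columns grow to the right and rows downward; lengths in m; the calibration is good to about 2 mm. A picture is of the moment at which its call begins.
- ticket.hand_in(): hands the job in; it is judged then, once.
The state is a dict: "time_s": time; "qpos": joint angles; "joint_vel": joint speeds; "tau": joint torques, N m; "ee_pos": TCP position; "eef_rot": TCP orientation; "force": force on the tool from outside, world axes, zero at the start; "moment": the same for the moment, N m; "grip_width": finger opening in m; "grip_force": force on a finger pad.
Only numpy, scipy, OpenCV 4.12 (cv2) and the standard library are available. Lean on these libraries where they do the work, as an engineer would, in place of code of your own. Each camera call takes 0.05 s, during which the arm holds its last target. There are 200 camera calls.

## Task

Start the circuit-board test: shut the jig's lid all the way, then push its orange-headed locking pin sideways fully home so that the lid is locked. Only then, on the console, press the yellow key, then the blue, then the green, one at a time, each fully down and let up again. Do not press the red, white or black keys, and leave the other things on the bench where they are.

Things in the scene. Friction and masses are not known exactly. Their poses are not given: they have to be found in the camera images.
- jig: Circuit-board test jig fixed to the bench: grey base 180 x 160 x 45 mm; origin on the bench, x points to the hinge at the back, y towards the orange pin head's side, z up. The base reaches x = -65 to 115 mm, y = +-80 mm; a 40 mm wide tongue of the same height runs on to x = -118 mm in front.
- fork (a point): Centre of the pin hole through the steel fork on the jig's tongue, midway between its two upright plates, with the jig's axes; jig x = -105, y = 0, z = 60 mm. Plates 22 mm wide (x), 8 mm thick, at y = 12 to 20 and -12 to -20 mm, tops at z = 75 mm. A lug on the lid's front comes down between them.
- lid (a joint): Clear lid with an aluminium frame, 160 mm deep (hinge to front) and 150 mm wide, 12 mm thick; angle in rad: 0 shut and level, grows as the front lifts; starts 0.5 to 0.95. Stiff hinge: stays where it is left, needs about 3 to 5 N down at the front edge to shut.
- lid_push (a point): Middle of the lid's solid front bar, on its upper face, 150 mm from the hinge axis and 7 mm above it in the lid's own frame; moves with the lid. The bar is 30 mm deep. Beyond it a steel lug sticks out to 211 mm from the hinge.
- lid_hinge (a point): Point on the lid's hinge axis (axis along the jig's y), at jig x = 95 mm, z = 60 mm.
- pin (a joint): Captive locking pin that slides sideways through fork and lug, towards the jig's -y; m: 0 fully out, 0.034 fully home with the head flat against the fork; starts 0 to 0.005. Stays where it is left; needs about 3 N.
- pin_head (a point): Centre of the outer face of the pin's orange round head, 22 mm across, 6 mm thick, on an 8 mm steel shank along the jig's y; jig x = -105 mm, z = 60 mm; jig y = 60 mm with the pin fully out, 26 mm when home. There is free space down to the bench beside the tongue (tongue edge at y = 20 mm) and in front of the base.
- console: White control console fixed to the bench, 200 x 200 x 50 mm, origin on the bench under its centre, a small dark display on the far part of its top and two rows of three round spring keys on the near part, 56 mm apart. Which colour sits where varies.
- key_yellow (a joint): Travel of the yellow key, m: 0 up, 0.006 fully down; springs back; full travel takes 5 N.
- key_yellow_top (a point): Centre of the top of the yellow key: round cap 28 mm across, standing 10 mm proud of a steel collar 44 mm across; moves with the key; 72 mm above the bench when up.
- key_blue (a joint): Travel of the blue key, m: 0 up, 0.006 fully down; springs back; full travel takes 5 N.
- key_blue_top (a point): Centre of the top of the blue key: round cap 28 mm across, standing 10 mm proud of a steel collar 44 mm across; moves with the key; 72 mm above the bench when up.
- key_green (a joint): Travel of the green key, m: 0 up, 0.006 fully down; springs back; full travel takes 5 N.
- key_green_top (a point): Centre of the top of the green key: round cap 28 mm across, standing 10 mm proud of a steel collar 44 mm across; moves with the key; 72 mm above the bench when up.
- key_red (a joint): Travel of the red key, m: 0 up, 0.006 fully down; springs back; full travel takes 5 N.
- key_red_top (a point): Centre of the top of the red key: round cap 28 mm across, standing 10 mm proud of a steel collar 44 mm across; moves with the key; 72 mm above the bench when up.
- key_white (a joint): Travel of the white key, m: 0 up, 0.006 fully down; springs back; full travel takes 5 N.
- key_white_top (a point): Centre of the top of the white key: round cap 28 mm across, standing 10 mm proud of a steel collar 44 mm across; moves with the key; 72 mm above the bench when up.
- key_black (a joint): Travel of the black key, m: 0 up, 0.006 fully down; springs back; full travel takes 5 N.
- key_black_top (a point): Centre of the top of the black key: round cap 28 mm across, standing 10 mm proud of a steel collar 44 mm across; moves with the key; 72 mm above the bench when up.
- bottle: Bystander: white dispenser bottle, 48 mm across, 120 mm high, red cap; origin under its centre.
- parts_tray: Bystander: black two-part tray, 110 x 140 x 28 mm; origin under its centre.
- screwdriver: Bystander: screwdriver with a red handle, about 0.2 m long, lying on the bench.
- solder_reel: Bystander: blue reel, 60 mm across, 46 mm high; origin under its centre.

How it is judged:
By the outcome, as a careful person would: the job done as asked, in the order asked, and still so for the second after the job is handed in, with the robot touching nothing.
It also fails if it takes over 54 s, if anything falls off the work surface, if the arm or the gripper's body presses on something with over 40 N, if the wrist force passes 120 N, or if a joint passes its speed limit or range.

## Working session

There is one attempt and no reset: what is moved stays moved. The work goes in short steps, Python scripts to look and compute and a shell command to move; the robot and the scene stay as the last step left them, time stands still between calls to the robot, and variables do not carry over. Pictures are saved under pics/ and viewed, at most 10 in all, crops included, and the job is handed in when it is done.

```bash
mkdir -p pics
python3 - <<'E'
from station import ctrl,camera
import cv2,numpy as np
for n in("top","side"):
    c=camera(n); cv2.imwrite(f"pics/{n}0.png",c["img"]); np.savez(f"{n}0.npz",**c)
    print(n,c["intrinsics"].tolist(),np.round(c["view"],4).tolist())
o=ctrl.get_obs(); print(o)
E
```

```text
top [[563.0994498737377, 0.0, 323.46287937505076], [0.0, 563.0994498737377, 233.43443135710777], [0.0, 0.0, 1.0]] [[-0.0217, -0.9997, -0.0149, 0.0341], [-0.9899, 0.0236, -0.1397, 0.6203], [0.14, 0.0117, -0.9901, 1.419], [0.0, 0.0, 0.0, 1.0]]
side [[606.149106891241, 0.0, 317.77078658411244], [0.0, 606.149106891241, 238.2859955438971], [0.0, 0.0, 1.0]] [[0.748, -0.6633, -0.0207, -0.4729], [-0.3955, -0.4205, -0.8166, 0.3099], [0.533, 0.619, -0.5769, 1.2987], [0.0, 0.0, 0.0, 1.0]]
{'time_s': 0.1, 'qpos': array([ 1.12640377e+00,  3.00405908e-01,  1.52149849e+00,  7.06366854e-07,
        1.32068748e+00, -6.65887370e-02]), 'joint_vel': array([-0.00019608, -0.00190042, -0.00091197,  0.00088717,  0.00064018,
       -0.00141664]), 'tau': array([ 3.09283256e-03, -5.32644582e+01, -3.53288662e+01,  7.09571620e-02,
        2.33519368e-02, -6.43673411e-05]), 'ee_pos': array([0.20278432, 0.51101094, 0.20495702]), 'eef_rot': array([-3.14059569e+00, -6.71702552e-05,  2.76378862e+00]), 'force': array([0.19271374, 0.88775102, 0.01564425]), 'moment': array([-0.00121337,  0.00649225,  0.00637323]), 'grip_force': 0.0, 'grip_width': 0.09354788646122324}
```

View pics/top0.png

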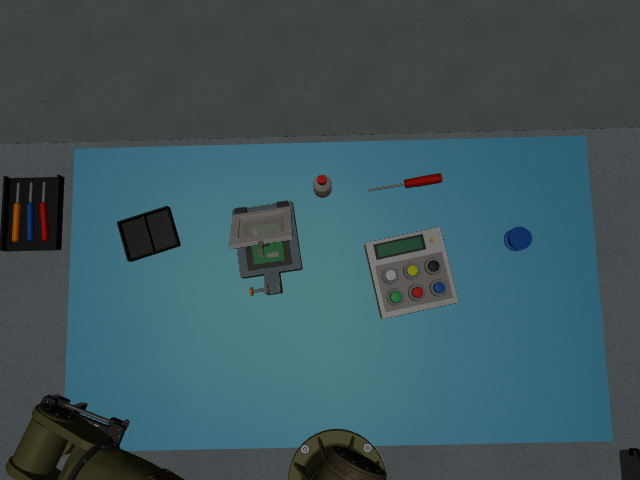

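View pics/side0.png

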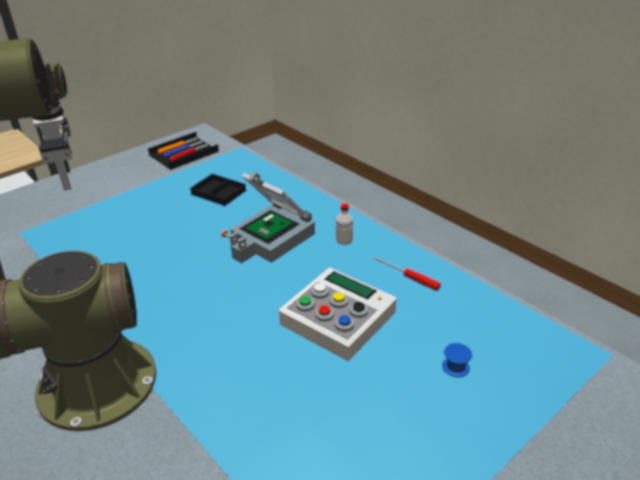

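The top view shows the jig around (265,245) with the orange head at (252,292). Console keys are white (391,275), yellow (412,271), black (433,266), green (396,297), red (417,293) and blue (439,287).

```bash
cat > h.py <<'E'
import numpy as np,cv2
def load(n,k): return dict(np.load(f"{n}{k}.npz"))
def ray(c,u,v):
    R=c["view"][:3,:3];t=c["view"][:3,3];d=R.T@np.linalg.solve(c["intrinsics"],[u,v,1.]);return -R.T@t,d
def onz(c,u,v,z):
    o,d=ray(c,u,v);return o+d*(z-o[2])/d[2]
def tri(a,b):
    A=0;B=0
    for o,d in(a,b):
        d=d/np.linalg.norm(d);P=np.eye(3)-np.outer(d,d);A=A+P;B=B+P@o
    p=np.linalg.solve(A,B);return p
def cloud(c):
    z=c["range_z"];v,u=np.mgrid[:480,:640];K=c["intrinsics"]
    p=np.stack([(u-K[0,2])/K[0,0]*z,(v-K[1,2])/K[1,1]*z,z],-1)-c["view"][:3,3]
    return p@c["view"][:3,:3]
def blobs(c,lo,hi,box,mn=8):
    h=cv2.cvtColor(c["img"],cv2.COLOR_BGR2HSV);m=cv2.inRange(h,lo,hi);k=np.zeros_like(m);x0,y0,x1,y1=box;k[y0:y1,x0:x1]=1
    n,_,s,ce=cv2.connectedComponentsWithStats(m*k);return [(s[i,4],np.round(ce[i],1)) for i in range(1,n) if s[i,4]>=mn]
E
python3 - <<'E'
from h import *
T,S=load("top",0),load("side",0)
C={'yellow':((22,120,90),(35,255,255)),'blue':((108,140,80),(125,255,255)),'green':((50,120,80),(75,255,255)),'red':((0,150,90),(5,255,255)),'orange':((6,140,90),(18,255,255))}
for k,(lo,hi) in C.items():
    bt=(370,255,460,312) if k!='orange' else (235,280,275,300)
    bs=(285,280,390,340) if k!='orange' else (210,220,260,250)
    for n,c,b in(("t",T,bt),("s",S,bs)):
        for a,ce in blobs(c,lo,hi,b): print(k,n,a,ce,np.round(onz(c,*ce,0.060 if k=='orange' else .072),4))
P=cloud(T)
# jig height mask
reg=np.zeros((480,640),bool);reg[195:300,225:305]=1
for lo,hi in((.038,.05),):
    m=(reg&(P[...,2]>lo)&(P[...,2]<hi)); print(m.sum())
# front edge / right edge of base at z .045: outermost columns/rows
right=[];front=[]
for r in range(215,262,3):
    cs=np.where(m[r])[0]
    if len(cs):right.append(onz(T,cs.max()+.5,r,.045)[:2])
for cc in list(range(247,262,2))+list(range(286,298,2)):
    rs=np.where(m[:,cc])[0]
    if len(rs):front.append(onz(T,cc,rs.max()+.5,.045)[:2])
for n,q in(("right",right),("front",front)):
    l=cv2.fitLine(np.float32(q),cv2.DIST_HUBER,0,.001,.001).ravel();print(n,np.round(l,4),np.round(q,3).tolist())
vis=T["img"][190:305,215:315];hm=cv2.applyColorMap(np.uint8(np.clip(P[190:305,215:315,2]*1500,0,255)),cv2.COLORMAP_JET)
cv2.imwrite("pics/jig.png",cv2.resize(np.hstack([vis,hm]),None,fx=4,fy=4,interpolation=cv2.INTER_CUBIC))
E
```

```text
yellow t 91 [412.1 270. ] [ 0.5187 -0.2015  0.072 ]
yellow s 81 [338.3 296.3] [ 0.5147 -0.2063  0.072 ]
blue t 77 [439.2 287.3] [ 0.4738 -0.2674  0.072 ]
blue s 75 [344.1 319.5] [ 0.4706 -0.2721  0.072 ]
green t 81 [395.5 296.7] [ 0.4528 -0.1572  0.072 ]
green s 14 [338.1 282.1] [ 0.5497 -0.1683  0.072 ]
green s 23 [360.6 286.3] [ 0.5779 -0.2159  0.072 ]
green s 15 [350.9 287.7] [ 0.5576 -0.204   0.072 ]
green s 24 [362.8 293. ] [ 0.5645 -0.2366  0.072 ]
green s 70 [304.7 299.8] [ 0.4497 -0.1626  0.072 ]
red t 84 [417.4 291.8] [ 0.4638 -0.2124  0.072 ]
red s 72 [324.  309.5] [ 0.46   -0.2175  0.072 ]
1834
right [0.9916 0.1293 0.6009 0.0872] [[0.671, 0.097], [0.663, 0.095], [0.655, 0.097], [0.647, 0.092], [0.639, 0.092], [0.631, 0.09], [0.624, 0.09], [0.616, 0.093], [0.608, 0.088], [0.6, 0.088], [0.592, 0.085], [0.584, 0.085], [0.576, 0.083], [0.569, 0.083], [0.561, 0.083], [0.553, 0.081]]
front [ 0.1313 -0.9913  0.5208  0.1639] [[0.514, 0.219], [0.513, 0.214], [0.516, 0.209], [0.516, 0.204], [0.516, 0.198], [0.516, 0.193], [0.518, 0.188], [0.518, 0.183], [0.527, 0.118], [0.527, 0.113], [0.529, 0.108], [0.529, 0.103], [0.529, 0.098], [0.531, 0.093]]
```

View pics/jig.png

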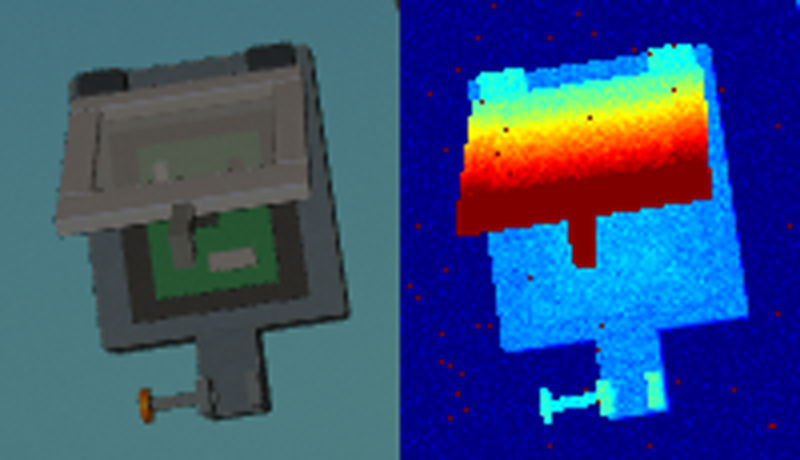

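The crop shows the lid open with its lug raised and the pin out, the head on the left at about (252,291). I'll finish the jig numbers next.

```bash
cat >> h.py <<'E'
from scipy.spatial.transform import Rotation as Ro
YAW=.1305;ux=np.array([np.cos(YAW),np.sin(YAW),0]);uy=np.array([-ux[1],ux[0],0])
O=np.array([.5841,.1634,0])
def jw(x,y,z): return O+ux*x/1e3+uy*y/1e3+np.array([0,0,z/1e3])
def wj(p): p=np.asarray(p)-O;return np.round([p@ux*1e3,p@uy*1e3,p[2]*1e3],1)
def to(p,ob=None):
    from station import ctrl
    ob=ob or ctrl.get_obs();R=Ro.from_euler('xyz',ob['eef_rot']).as_matrix()
    return np.round(R.T@(np.asarray(p)-ob['ee_pos'])/.03,2)
E
python3 - <<'E'
from h import *
T,S=load("top",0),load("side",0)
for n,c,b in(("t",T,(240,280,270,300)),("s",S,(215,222,245,245))):
    for a,ce in blobs(c,(3,110,60),(22,255,255),b,4): print(n,a,ce,wj(onz(c,*ce,.06)))
P=cloud(T);J=np.stack([(P-O)@ux,(P-O)@uy,P[...,2]],-1)*1e3
m=(abs(J[...,1])<70)&(J[...,2]>80)&(J[...,2]<250)&(J[...,0]>-100)&(J[...,0]<110)
q=J[m];a=np.polyfit(q[:,0],q[:,2],1);print(a,np.arctan(-a[0]),q.shape)
th=np.arctan(-a[0])
for t in (th,):
  print("push",95-150*np.cos(t)+7*np.sin(t),60+150*np.sin(t)+7*np.cos(t))
# fork tops
f=J[(abs(J[...,0]+105)<20)&(abs(J[...,1])<30)&(J[...,2]>66)&(J[...,2]<85)];print("fork",f.mean(0),f.min(0),f.max(0),len(f))
from station import ctrl;print(to(jw(0,0,300)))
E
```

```text
t 18 [250.8 291.2] [-102.4   57.7   60. ]
s 11 [223.5 232.7] [-100.9   58.9   60. ]
[ -1.26208603 194.45735669] 0.9007442070600703 (1879, 3)
push 7.3324992787678145 181.9155827500847
fork [-102.90958901    1.94936896   73.78073847] [-113.32093537  -17.16959767   67.20754211] [-92.33069171  22.12273104  83.22611368] 60
[-16.09  -6.08  -3.16]
```

```bash
sed -i 's/^O=.*/O=np.array([.586,.1655,0])/' h.py; python3 -m inch '-1 0 0 -0.8 0 0 -0.8; -1 0 0 -0.8 0 0 -0.8; -1 0 0 -0.8 0 0 -0.8; -1 0 0 0 0 0 -0.5; -1 0 0 0 0 0 0' 20; python3 -c "
from h import *
print(to(jw(18,0,215)),ray)
import math
for a in (.9,.8,.7,.6,.5,.4,.3,.2,.1,0): print(a,round(95-150*math.cos(a)+7*math.sin(a)+8,1),round(60+150*math.sin(a)+7*math.cos(a),1))"
```

```text
time_s: 0.72
ee_pos: [0.2028, 0.5111, 0.2771]
eef_rot: [-3.141, -0.0, -3.014]
force: [-0.7, 0.2, -0.5]
grip_width: 0.0471
grip_force: 0.0
[-11.8  -13.05   2.07] <function ray at 0x7fce4e398cc0>
0.9 15.2 181.9
0.8 3.5 172.5
0.7 -7.2 162.0
0.6 -16.8 150.5
0.5 -25.3 138.1
0.4 -32.4 124.9
0.3 -38.2 111.0
0.2 -42.6 96.7
0.1 -45.6 81.9
0 -47.0 67.0
```

```bash
python3 -m inch '-1 -0.8 -0.9 0 0 0 0; -1 -0.85 -0.95 0 0 0 0; -1 -0.85 -0.95 0 0 0 0; -1 -0.85 -0.95 0 0 0 0; -1 -0.85 -0.95 0 0 0 0; -1 -0.85 -0.95 0 0 0 0; -1 -0.85 -0.95 0 0 0 0'; python3 -m inch '-1 -0.85 -0.95 0 0 0 0; -1 -0.85 -0.95 0 0 0 0; -1 -0.85 -0.95 0 0 0 0; -1 -0.85 -0.95 0 0 0 0; -1 -0.85 -0.95 0 0 0 0; -1 -0.85 -0.9 0 0 0 0; -1 -0.8 -0.8 0 0 0 0; -1 0 0 0 0 0 0'; python3 -c "
from h import *
from station import ctrl
print(to(jw(18,0,200)),wj(ctrl.get_obs()['ee_pos']))"
```

```text
time_s: 1.6
ee_pos: [0.4045, 0.3365, 0.277]
eef_rot: [-3.141, -0.001, -3.016]
force: [-0.0, 0.2, 0.9]
grip_width: 0.0004
grip_force: 0.0
time_s: 2.6
ee_pos: [0.605, 0.1667, 0.276]
eef_rot: [-3.141, -0.002, -3.018]
force: [-0.3, 0.5, -0.7]
grip_width: 0.0006
grip_force: 0.0
[0.03 0.04 2.53] [ 19.   -1.3 276. ]
```

```bash
python3 -m inch '-1 0 0 0.9 0 0 0; -1 0 0 0.9 0 0 0; -1 0 0 0.9 0 0 0; -1 0 0 0.4 0 0 0; -1 0 0 0 0 0 0'; python3 -m inch '-1 0.2 0 0.15 0 0 0; -1 0.2 0 0.16 0 0 0; -1 0.18 0 0.17 0 0 0; -1 0.18 0 0.18 0 0 0; -1 0 0 0 0 0 0'
```

```text
time_s: 3.22
ee_pos: [0.6037, 0.1685, 0.1843]
eef_rot: [-3.142, -0.001, -3.014]
force: [-0.5, 0.1, -0.1]
grip_width: 0.0004
grip_force: 0.0
time_s: 3.85
ee_pos: [0.5809, 0.1652, 0.1642]
eef_rot: [-3.141, -0.001, -3.013]
force: [1.1, -0.8, -1.0]
grip_width: 0.0005
grip_force: 0.0
```

```bash
python3 -m inch '-1 0.1 0 0.25 0 0 0; -1 0.14 0 0.22 0 0 0; -1 0.15 0 0.2 0 0 0; -1 0.12 0 0.21 0 0 0; -1 0.12 0 0.22 0 0 0'; python3 -m inch '-1 0.12 0 0.22 0 0 0; -1 0.1 0 0.23 0 0 0; -1 0.1 0 0.23 0 0 0; -1 0.07 0 0.24 0 0 0; -1 0.07 0 0.24 0 0 0; -1 0.05 0 0.25 0 0 0'
python3 - <<'E'
from h import *
from station import ctrl,camera
print(wj(ctrl.get_obs()['ee_pos']))
c=camera("side");cv2.imwrite("pics/s1.png",cv2.resize(c["img"][100:280,170:370],None,fx=3,fy=3,interpolation=2))
E
```

```text
time_s: 4.47
ee_pos: [0.5624, 0.1629, 0.1312]
eef_rot: [-3.142, -0.0, -3.013]
force: [-0.8, -0.8, 1.2]
grip_width: 0.0004
grip_force: 0.7
time_s: 5.22
ee_pos: [0.5474, 0.1609, 0.0888]
eef_rot: [3.142, -0.0, -3.013]
force: [-0.5, -0.1, 1.8]
grip_width: 0.0007
grip_force: 0.6
[-38.9   0.5  88.8]
```

View pics/s1.png

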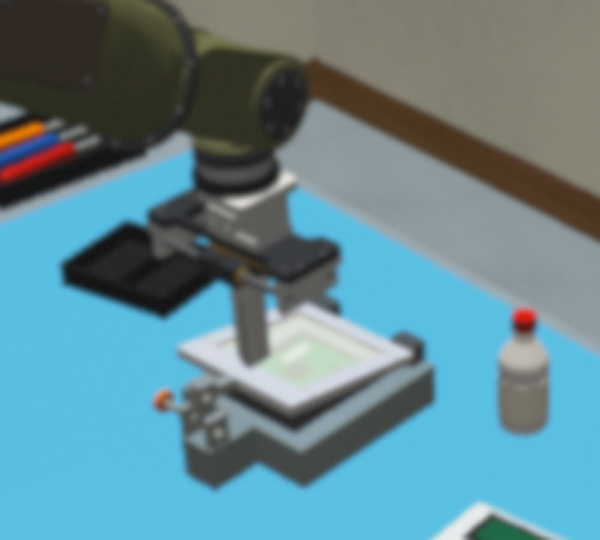

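The lid is nearly shut, with the fingers on the front bar and the pin head at crop (162,400). I'll keep pushing down.

```bash
python3 -m inch '-1 0.05 0 0.25 0 0 0; -1 0.03 0 0.22 0 0 0; -1 0 0 0.2 0 0 0; -1 0 0 0.1 0 0 0; -1 0 0 0 0 0 0'; python3 -m inch '-1 0 0 0.07 0 0 0;-1 0 0 0.07 0 0 0; -1 0 0 0 0 0 0'
```

```text
time_s: 5.9
ee_pos: [0.5451, 0.1606, 0.0671]
eef_rot: [-3.142, -0.0, -3.013]
force: [-6.8, -1.2, 12.6]
grip_width: 0.0008
grip_force: 6.4
time_s: 6.28
ee_pos: [0.5454, 0.1607, 0.0664]
eef_rot: [-3.142, 0.001, -3.013]
force: [-23.8, -5.8, 51.6]
grip_width: 0.0006
grip_force: 25.9
```

```bash
python3 -m inch '-1 0 0 -0.9 0 0 0; -1 0 0 -0.9 0 0 0; -1 0 0 -0.5 0 0 0; -1 0.6 0.9 0 0 0 0; -1 0.6 0.9 0 0 0 0; -1 0.6 0.9 0 0 0 0; -1 0.33 0.5 0 0 0 0; -1 0 0 0 0 0 0'
python3 - <<'E'
from h import *
from station import ctrl,camera
print(wj(ctrl.get_obs()['ee_pos']),to(jw(-105,95,45)))
for n,b in(("top",(235,275,275,305)),("side",(210,220,250,250))):
    c=camera(n)
    for a,ce in blobs(c,(3,110,60),(22,255,255),b,4): print(n,a,ce,wj(onz(c,*ce,.06)))
    P=cloud(c);J=np.stack([(P-O)@ux,(P-O)@uy,P[...,2]],-1)*1e3
    q=J[(abs(J[...,1])<60)&(abs(J[...,0]+45)<30)&(J[...,2]>55)&(J[...,2]<90)]
    print("lid z",np.median(q[:,2]),np.polyfit(q[:,0],q[:,2],1),len(q))
    cv2.imwrite(f"pics/{n}2.png",cv2.resize(c["img"][(180 if n=='top' else 150):(320 if n=='top' else 290),(210 if n=='top' else 180):(320 if n=='top' else 340)],None,fx=4,fy=4,interpolation=2))
E
```

```text
time_s: 7.28
ee_pos: [0.4692, 0.2481, 0.1309]
eef_rot: [-3.141, -0.0, -3.012]
force: [-0.8, -0.6, -0.3]
grip_width: 0.0004
grip_force: 0.0
[-105.    97.1  130.9] [-0.   -0.07  2.86]
lid z 65.06776707509718 [-6.14133040e-02  6.26384124e+01] 940
side 11 [223.5 232.7] [-103.1   57.    60. ]
lid z 64.77083402268454 [-2.44107238e-02  6.34458194e+01] 555
```

View pics/side2.png

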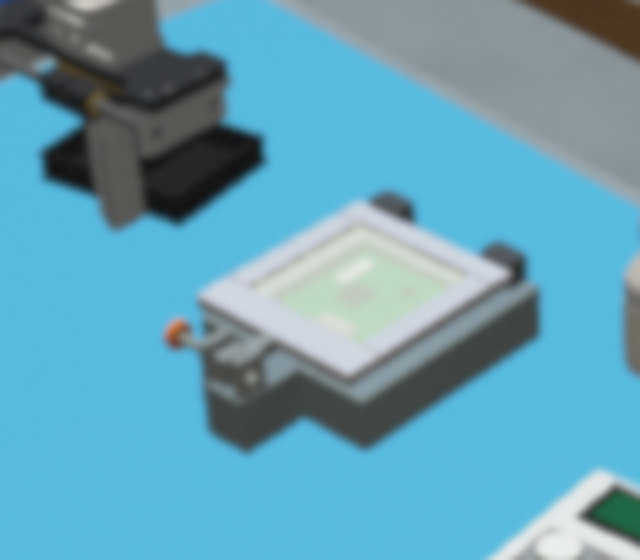

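The lid is flat and the lug sits between the fork plates. The pin head is at crop (176,333). Next I lower beside it and push.

```bash
python3 -m inch '-1 0 0 0.9 0 0 0; -1 0 0 0.9 0 0 0; -1 0 0 0.9 0 0 0; -1 0 0 0.2 0 0 0; -1 0 -0.3 0 0 0 0; -1 0 -0.3 0 0 0 0; -1 0 0 0 0 0 0'; python3 -m inch '-1 0 -0.2 0 0 0 0; -1 0 -0.2 0 0 0 0; -1 0 -0.2 0 0 0 0; -1 0 -0.2 0 0 0 0; -1 0 -0.2 0 0 0 0; -1 0 0 0 0 0 0';  python3 - <<'E'
from h import *
from station import ctrl,camera
o=ctrl.get_obs();print(wj(o['ee_pos']),o['force']@uy)
c=camera("side");cv2.imwrite("pics/s3.png",cv2.resize(c["img"][150:290,180:340],None,fx=4,fy=4,interpolation=2))
E
```

```text
time_s: 8.25
ee_pos: [0.4724, 0.2291, 0.0449]
eef_rot: [3.141, 0.001, -3.014]
force: [-0.6, 0.3, -0.2]
grip_width: 0.0003
grip_force: 0.0
time_s: 9.0
ee_pos: [0.4757, 0.1994, 0.044]
eef_rot: [-3.141, -0.0, -3.014]
force: [0.1, -0.6, 0.6]
grip_width: 0.0004
grip_force: 0.0
[-105.   48.   44.] -0.6443938678270854
```

View pics/s3.png

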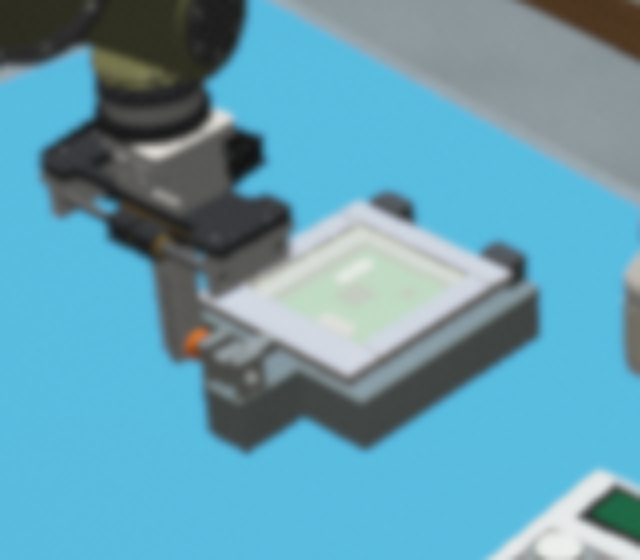

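The head moved from crop (176,333) to (196,342) with the finger on it. I'll push until it stops.

```bash
python3 -m inch '-1 0 -0.15 0 0 0 0; -1 0 -0.15 0 0 0 0; -1 0 0 0 0 0 0';python3 -m inch '-1 0 -0.1 0 0 0 0; -1 0 -0.07 0 0 0 0; -1 0 0 0 0 0 0'; python3 -m inch '-1 0 -0.07 0 0 0 0; -1 0 0 0 0 0 0'
```

```text
time_s: 9.43
ee_pos: [0.4768, 0.1907, 0.044]
eef_rot: [-3.141, -0.0, -3.014]
force: [-0.5, 0.1, 0.3]
grip_width: 0.0002
grip_force: 0.0
time_s: 9.8
ee_pos: [0.477, 0.1893, 0.0441]
eef_rot: [3.136, 0.001, -3.013]
force: [-4.2, 31.6, -4.0]
grip_width: 0.0005
grip_force: 15.5
time_s: 10.05
ee_pos: [0.477, 0.189, 0.0442]
eef_rot: [3.133, 0.001, -3.013]
force: [-5.7, 47.3, -6.6]
grip_width: 0.0005
grip_force: 23.7
```

```bash
python3 -m inch '-1 0 0.6 0 0 0 0; -1 0 0.7 0 0 0 0; -1 0 0 -0.9 0 0 0; -1 0 0 -0.9 0 0 0; -1 0 0 -0.9 0 0 0; -1 0 0 -0.6 0 0 0; -1 0 0 0 0 0 0'
python3 - <<'E'
from h import *
from station import ctrl,camera
print(to([.518,-.203,.105]),wj(ctrl.get_obs()['ee_pos']))
for n,b in(("top",(235,275,285,305)),("side",(210,220,250,250))):
    c=camera(n)
    for a,ce in blobs(c,(3,110,60),(22,255,255),b,3): print(n,a,ce,wj(onz(c,*ce,.06)))
cv2.imwrite("pics/s4.png",cv2.resize(c["img"][190:290,200:340],None,fx=4,fy=4,interpolation=2))
E
```

```text
time_s: 10.92
ee_pos: [0.4733, 0.2227, 0.144]
eef_rot: [3.141, 0.002, -3.013]
force: [-1.0, 0.3, -0.4]
grip_width: 0.0004
grip_force: 0.0
[  0.34 -14.27   1.3 ] [-104.3   71.4  144. ]
```

View pics/s4.png

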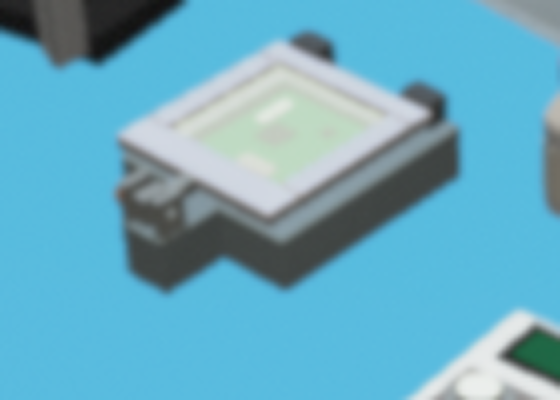

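The lid is flat and the head sits flush on the fork at crop (122,190), with no shank showing, so the pin is home. Moving to yellow now.

```bash
python3 -m inch '-1 0.03 -0.95 0 0 0 0; -1 0.03 -0.95 0 0 0 0; -1 0.03 -0.95 0 0 0 0; -1 0.03 -0.95 0 0 0 0; -1 0.03 -0.95 0 0 0 0; -1 0.03 -0.95 0 0 0 0; -1 0.03 -0.95 0 0 0 0; -1 0.03 -0.95 0 0 0 0'; python3 -m inch '-1 0.03 -0.95 0 0 0 0; -1 0.03 -0.95 0 0 0 0; -1 0.02 -0.95 0 0 0 0; -1 0.02 -0.95 0 0 0 0; -1 0 -0.95 0 0 0 0; -1 0 -0.95 0 0 0 0; -1 0 -0.95 0.8 0 0 0; -1 0 0 0.5 0 0 0; -1 0 0 0 0 0 0'
python3 - <<'E'
from h import *
from station import ctrl,camera
print(to([.518,-.203,.09]))
c=camera("side");cv2.imwrite("pics/s5.png",cv2.resize(c["img"][220:370,270:410],None,fx=4,fy=4,interpolation=2))
E
```

```text
time_s: 12.02
ee_pos: [0.4944, -0.0053, 0.1419]
eef_rot: [3.141, -0.002, -3.013]
force: [-0.4, 0.2, 0.5]
grip_width: 0.0004
grip_force: 0.0
time_s: 13.15
ee_pos: [0.5165, -0.2017, 0.1023]
eef_rot: [3.14, -0.003, -3.013]
force: [-0.6, -0.1, 0.6]
grip_width: 0.0004
grip_force: 0.0
[-0.05 -0.05  0.41]
```

View pics/s5.png

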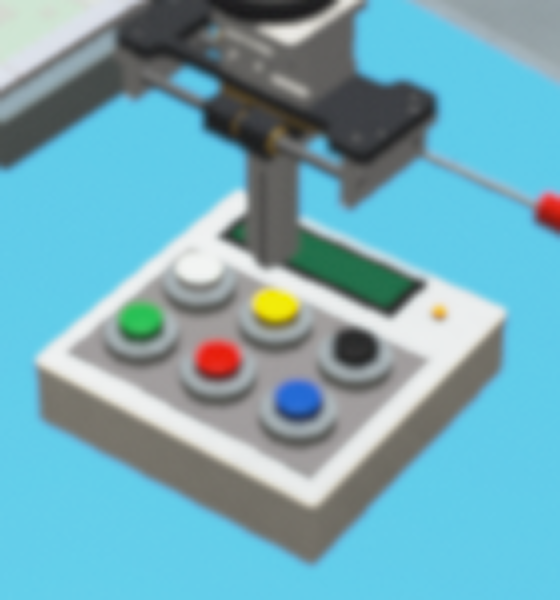

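The closed tip at (272,262) is right above the yellow cap at (276,305), allowing for the 30 mm of height. Pressing.

```bash
python3 -m inch '-1 -0.05 -0.05 0.5 0 0 0; -1 0 0 0.4 0 0 0; -1 0 0 0.2 0 0 0; -1 0 0 0.12 0 0 0; -1 0 0 0 0 0 0; -1 0 0 0 0 0 0'; python3 -c "
from station import ctrl;print(ctrl.get_obs()['ee_pos'])"
```

```text
time_s: 13.95
ee_pos: [0.5192, -0.2039, 0.0679]
eef_rot: [-3.141, 0.0, -3.013]
force: [-3.3, 2.7, 3.4]
grip_width: 0.0006
grip_force: 1.9
[ 0.51915814 -0.20391785  0.0678624 ]
```

```bash
python3 -m inch '-1 0 0 0.06 0 0 0; -1 0 0 0 0 0 0'; python3 -m inch '-1 0 0 0.08 0 0 0; -1 0 0 0 0 0 0'
```

```text
time_s: 14.2
ee_pos: [0.5192, -0.204, 0.0662]
eef_rot: [-3.141, 0.001, -3.013]
force: [-3.0, 3.5, 9.1]
grip_width: 0.0007
grip_force: 4.2
time_s: 14.45
ee_pos: [0.5195, -0.2041, 0.0657]
eef_rot: [-3.141, 0.001, -3.013]
force: [-12.2, 6.7, 30.5]
grip_width: 0.0005
grip_force: 15.2
```

Yellow bottomed out: 30 N with the tip at 65.7 mm. Release it and go to blue.

```bash
python3 -m inch '-1 0 0 -0.6 0 0 0; -1 0 0 -0.6 0 0 0; -1 0 0 0 0 0 0; -1 0 0 0 0 0 0'; python3 -c "
from h import *
print(to([.473,-.269,.1]))"
```

```text
time_s: 14.95
ee_pos: [0.5188, -0.2039, 0.0987]
eef_rot: [3.141, -0.001, -3.013]
force: [-0.0, 0.4, -0.5]
grip_width: 0.0001
grip_force: 0.0
[ 1.79 -1.96 -0.04]
```

```bash
python3 -m inch '-1 0.6 -0.65 0 0 0 0; -1 0.6 -0.65 0 0 0 0; -1 0.6 -0.65 0 0 0 0; -1 0 0 0 0 0 0; -1 0 0 0.5 0 0 0; -1 0 0 0.3 0 0 0; -1 0 0 0.2 0 0 0; -1 0 0 0.1 0 0 0; -1 0 0 0 0 0 0; -1 0 0 0 0 0 0'; python3 -m inch '-1 0 0 0.08 0 0 0; -1 0 0 0 0 0 0'
```

```text
time_s: 16.2
ee_pos: [0.4732, -0.2686, 0.0665]
eef_rot: [3.142, 0.0, -3.013]
force: [-0.6, 4.8, 4.8]
grip_width: 0.0006
grip_force: 2.3
time_s: 16.45
ee_pos: [0.4734, -0.2688, 0.0659]
eef_rot: [-3.141, 0.001, -3.013]
force: [-9.4, 7.6, 24.7]
grip_width: 0.0006
grip_force: 12.8
```

```bash
python3 -m inch '-1 0 0 -0.6 0 0 0; -1 0 0 -0.6 0 0 0; -1 0 0 0 0 0 0; -1 0 0 0 0 0 0'; python3 -c "
from h import *
print(to([.452,-.159,.1]))"
```

```text
time_s: 16.95
ee_pos: [0.4728, -0.2688, 0.0994]
eef_rot: [3.141, -0.0, -3.013]
force: [-0.4, -0.3, -0.3]
grip_width: 0.0004
grip_force: 0.0
[ 0.22  3.72 -0.02]
```

```bash
python3 -m inch '-1 0.05 0.9 0 0 0 0; -1 0.05 0.9 0 0 0 0; -1 0.06 0.96 0 0 0 0; -1 0.06 0.96 0 0 0 0; -1 0 0 0 0 0 0; -1 0 0 0.5 0 0 0; -1 0 0 0.3 0 0 0; -1 0 0 0.2 0 0 0; -1 0 0 0.1 0 0 0; -1 0 0 0 0 0 0'; python3 -m inch '-1 0 0 0.06 0 0 0; -1 0 0 0 0 0 0; -1 0 0 0.05 0 0 0; -1 0 0 0 0 0 0'
```

```text
time_s: 18.2
ee_pos: [0.4521, -0.1593, 0.0669]
eef_rot: [-3.141, -0.0, -3.013]
force: [-3.7, -1.4, 4.9]
grip_width: 0.0008
grip_force: 2.2
time_s: 18.7
ee_pos: [0.4525, -0.1593, 0.0657]
eef_rot: [-3.141, 0.001, -3.013]
force: [-13.5, 2.0, 31.8]
grip_width: 0.0003
grip_force: 15.9
```

Green is fully down too. Release it, rise clear and check.

```bash
python3 -m inch '-1 0 0 -0.6 0 0 0; -1 0 0 -0.9 0 0 0; -1 0 0 -0.9 0 0 0; -1 0 0 -0.9 0 0 0; -1 0 0 0 0 0 0; -1 0 0 0 0 0 0'
python3 - <<'E'
from station import camera
import cv2
cv2.imwrite("pics/s6.png",camera("side")["img"][100:420,150:550])
E
```

```text
time_s: 19.45
ee_pos: [0.4519, -0.1588, 0.1616]
eef_rot: [3.141, -0.001, -3.013]
force: [-1.0, -0.2, 0.4]
grip_width: 0.0002
grip_force: 0.0
```

View pics/s6.png

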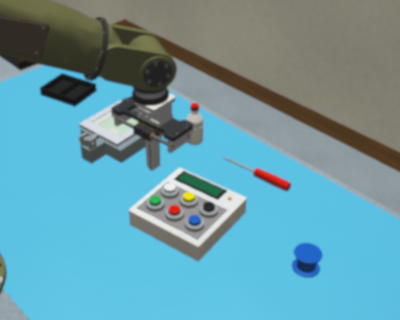

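The lid is shut at (110,125), all the keys are up around (180,205), and the arm is clear. The bottle, tray, screwdriver and reel haven't moved.

```bash
python3 -c "
from station import ticket;print(ticket.hand_in())"
```

```text
the job is handed in; nothing more can be done
None
```

The job is handed in at about 19.5 s of the 54 s allowed: lid shut, pin pushed home, then yellow, blue and green each pressed fully down and released in that order, with the bystanders looking unmoved in the last picture; the hand-in gave no verdict.

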